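# Weigh two look-alike slugs and seat the heavy one

## Task

One of the two look-alike slugs has a heavy core. Gently stand them in the two cups of the pivot balance, let go and see which side drops; then press that slug fully home in the nest, its flange down on the rim, bearing on it with a firm 15 N or so for a moment (at least 10 N, never more than 25 N), and let go. Leave the other slug standing in its cup and don't disturb the other things on the bench.

Things in the scene. Friction and masses are not known exactly. Their poses are not given: they have to be found in the camera images.
- slug_a_center (a point): Steel slug 60 mm tall, upright: 26 mm round stem 30 mm long (its foot tapered to 21 mm over 5 mm), 40 mm flange (30 to 36 mm above the foot), 22 mm round grip knob (24 mm tall) on top. Of two alike, one has a heavy hidden core (about 190 g in all), the other a blank (70 g); which one varies. Point on its axis, half-way up, 30 mm above the foot (underside of the flange); z up.
- slug_b_center (a point): The other steel slug, 60 mm tall, upright: 26 mm round stem 30 mm long (its foot tapered to 21 mm over 5 mm), 40 mm flange (30 to 36 mm above the foot), 22 mm round grip knob (24 mm tall) on top. Of two alike, one has a heavy hidden core (about 190 g in all), the other a blank (70 g); which one varies. Point on its axis, half-way up, 30 mm above the foot (underside of the flange); z up.
- cup_left (a point): Centre of the inner floor of one balance cup, 70 mm above the bench when the beam is level. Cup 33 mm wide inside, 39 mm outside, rim 7 mm high; a slug's stem stands in it (slug centre 30 mm above this point). It tilts with the beam, 9 mm up or down to the stops. The cup on the +y side at balance yaw 0.
- cup_right (a point): The same for the cup at the other end of the beam, 220 mm from the first (-y side at yaw 0).
- beam (a joint): Tilt of the balance beam: 0 level, stops at +0.08 and -0.08 rad; positive when cup_right is down and cup_left up. The beam is damped: empty, it creeps back to level in some seconds; loaded, it takes about a second to drop to the stop on the heavier side.
- balance: Pivot balance fixed to the bench: grey base plate 90 x 160 x 12 mm, a grey fork in its middle 88 mm high holding the pivot pin (80 mm up), and the bare aluminium beam 220 mm between cups, along this frame's y. Origin at the underside centre of the base, z up.
- nest: Dark steel nest fixed to the bench: 85 mm square foot 10 mm high, round boss 48 mm wide, 55 mm high, upright 30 mm bore. In the bore a brass ejector pin, 16 to 20 mm below the rim at the start: it sinks only under a push of a few newtons and stays where left, so a slug let go stands 10 to 14 mm proud. Home, the flange stops hard on the rim. Origin: underside centre.
- nest_mouth (a point): Centre of the nest's bore at the rim, 55 mm above the bench. Slug fully home: slug centre at this point. z up.
- oil_bottle: Bystander: plastic oil bottle with a red spout, 45 mm wide, 158 mm tall, standing. Origin at its underside.
- screw_jar: Bystander: screw jar, 58 mm wide, 75 mm tall, standing. Origin at its underside.
- valve_cap: Bystander: grey metal cap with holes, 48 mm wide, 13 mm high, lying flat. Origin at its underside.
There are look-alikes about, which are no part of the job. There is more than one size of the nest; the one meant has the size given above. Leave any turquoise look-alike of the part that bears slug_b_center alone.

How it is judged:
On the way, in this order (a step that is already met when the one before it is completed fails the run):
1. both slugs stand in the cups, one in each, let go, with the beam down on one side (tilt over 0.05 rad) (((distance between slug_a_center and cup_left below 0.034 m and distance between slug_b_center and cup_right below 0.034 m) or (distance between slug_b_center and cup_left below 0.034 m and distance between slug_a_center and cup_right below 0.034 m)) and (value of joint beam above 0.05 rad or value of joint beam below -0.05 rad) and contact force between the fingers and slug_a below 0.1 N and contact force between the fingers and slug_b below 0.1 N and contact force between the fingers and balance below 0.1 N), for 0.3 s.
2. a slug is down on the nest's rim and bears on the nest with over 10 N for 0.3 s (((z of slug_a_center in the frame of nest_mouth below 0.0015 m and horizontal distance between slug_a_center and nest_mouth below 0.003 m and angle between slug_a_center's own z axis and vertical below 0.06 rad and contact force between slug_a and nest above 10 N) or (z of slug_b_center in the frame of nest_mouth below 0.0015 m and horizontal distance between slug_b_center and nest_mouth below 0.003 m and angle between slug_b_center's own z axis and vertical below 0.06 rad and contact force between slug_b and nest above 10 N))), for 0.3 s.
At the end, for the whole second after the job is handed in: The heavy slug (the one whose side dropped) is fully home in the nest: upright within 0.06 rad, within 3 mm of the bore's axis, flange within 1.5 mm of the rim. The light slug (bearing on the balance with under 1.6 N) stands in a cup of the balance. Both are released and at rest (((z of slug_a_center in the frame of nest_mouth below 0.0015 m and horizontal distance between slug_a_center and nest_mouth below 0.003 m and angle between slug_a_center's own z axis and vertical below 0.06 rad and (distance between slug_b_center and cup_left below 0.034 m or distance between slug_b_center and cup_right below 0.034 m) and contact force between slug_b and balance below 1.6 N) or (z of slug_b_center in the frame of nest_mouth below 0.0015 m and horizontal distance between slug_b_center and nest_mouth below 0.003 m and angle between slug_b_center's own z axis and vertical below 0.06 rad and (distance between slug_a_center and cup_left below 0.034 m or distance between slug_a_center and cup_right below 0.034 m) and contact force between slug_a and balance below 1.6 N)) and linear speed of each of slug_a, slug_b below 0.02 m/s); the robot touches nothing.
It fails at once if a slug presses on the nest with more than 25 N (contact force between any of slug_a, slug_b and nest above 25 N).
It fails at once if a slug or the robot presses on the balance with more than 20 N (contact force between any of slug_a, slug_b, the arm, the fingers and balance above 20 N).
It fails at once if a bystander (oil bottle, screw jar, cap) is moved by more than 30 mm or knocked over (distance of any of oil_bottle, screw_jar, valve_cap from where it was at the start of the episode above 0.03 m or angle between any of oil_bottle, screw_jar, valve_cap's own z axis and vertical above 0.5 rad).
It also fails if it takes over 72 s, if anything falls off the work surface, if the arm or the gripper's body presses on something with over 40 N, if the wrist force passes 120 N, or if a joint passes its speed limit or range.

## Robot

A 7-joint arm with a two-finger parallel gripper is mounted at the origin on the work surface; the furniture and walls round the work are solid. World frame = base frame: x ahead of the robot, y to its left, z up, the work surface at z = 0. Lengths are in m, angles in rad, forces in N, time in s.
With the tool pointing down it reaches from about 0.425 to 0.875 m from the base axis. Payload 8.4 kg.
Tool frame: the origin (TCP) lies midway between the tips of the shut fingers; the grasp point (between the pads) lies 19 mm behind it (arm.hold_point_z is the distance from the TCP to the grasp point, in m); z points along the fingers, y is the line along which they close (so a half turn about z gives the same grasp; the last joint's range is limited). The gripper opens to 85 mm and grips with 20 to 120 N. Pads are 22 mm wide; open, the fingers measure 114 mm over their backs; the gripper's body (76 mm by 85 mm) begins 54 mm behind the grasp point. The pads swing forward as they close: fully open they stand 13 mm farther back than shut.
Start: joints at [1.041, 0.333, 0.04, 1.465, -0.013, 1.343, -0.059], TCP at [0.271, -0.591, 0.207] pointing down, gripper open.
Joint ranges: [-2.58, 2.58], [-0.38, 2.09], [-1.3, 1.39], [0.25, 2.4], [-1.5, 4.64], [0.08, 2.09], [-2.65, 2.65]. Speed limits (rad/s): [2.22, 2.22, 2.79, 2.79, 3.14, 3.14, 3.14].

## Interface

Orientations are given as [roll, pitch, yaw] about the fixed x, y, z axes, in that order (R = Rz(yaw) Ry(pitch) Rx(roll)).
In Python, from cell import arm gives the robot as it stands.
- The arm moves only by the shell command python3 -m jog 'ROWS' [FORCE]. ROWS is JSON, a list of rows, each a list of 7 numbers: the shift along the tool's x, y, z in units of 40 mm (1.0 is 40 mm), then the turn, a rotation vector about the tool's x, y, z in units of 6 degrees (1.0 is 6 degrees), then the closure, from 0 (fully open) to 1 (shut). A call has 1 to 20 rows; each row is the pose to reach, as a shift and turn from the pose commanded when the call began, along the tool's axes at that moment; what a row does not reach only later rows make up. A row lasts 1/10 s, in which the tool goes at most 50 mm and 8.59 degrees, less where a joint would pass 70% of its speed; a pose out of reach is approached as far as the arm can. A call with a gripper value outside its range is refused whole. The fingers move at their own pace and stop on an object; FORCE is the grip in N (left out, the last holds). Time passes only in rows, so rows that repeat a pose let the fingers close. It gives the time, the measured TCP pose, the force, the opening and the grip force at its end, in the units of the state.
- arm.get_obs(): the state, without advancing time (a new reading comes with each control period).
- arm.read_camera(name): name is "side" or "top" or "wrist"; returns the picture (400x640x3 uint8, blue, green, red); there is no depth.
- arm.camera_params(name): a dict with "fx", "fy", "cx", "cy" (pixels), "extrinsics" (4x4, takes a point from world to camera coordinates); the wrist camera has in their place "hand_eye" (4x4, takes a point from camera to tool coordinates, whose origin is the TCP and whose axes are the flange's). Camera axes: x right, y down, z forward; pixel columns grow to the right and rows downward; lengths in m; the calibration is good to about 2 mm. A picture is of the moment at which its call begins: read the wrist's pose just before it. camera_params takes no time and is no camera call.
- arm.finish_job(): hands the job in; it is judged then, once.
The state is a dict: "clock": time; "q": joint angles; "joint_vel": joint speeds; "joint_efforts": joint torques, N m; "tcp_pos": TCP position; "orientation": TCP orientation; "contact_force": force on the tool from outside, world axes, zero at the start; "moment": the same for the moment, N m; "width": opening from 0.0 (shut) to 1.0 (fully open); "finger_force": force on a finger pad.
Only numpy, scipy, OpenCV 4.12 (cv2) and the standard library are available. Lean on these libraries where they do the work, as an engineer would, in place of code of your own. Each camera call takes 0.05 s, during which the arm holds its last target. There are 200 camera calls.

## Working session

There is one attempt and no reset: what is moved stays moved. The work goes in short steps, Python scripts to look and compute and a shell command to move; the robot and the scene stay as the last step left them, time stands still between calls to the robot, and variables do not carry over. Pictures are saved under pics/ and viewed, at most 10 in all, crops included, and the job is handed in when it is done.

```bash
mkdir -p pics; ls; cat > h.py <<'E'
import numpy as np,cv2
from cell import arm
from scipy.spatial.transform import Rotation as R
def tool():
    o=arm.get_obs(); T=np.eye(4); T[:3,:3]=R.from_euler('xyz',o['orientation']).as_matrix(); T[:3,3]=o['tcp_pos']; return T
def cam(n):
    p=arm.camera_params(n)
    if n=='wrist': C=tool()@np.array(p['hand_eye'])
    else: C=np.linalg.inv(np.array(p['extrinsics']))
    return p,C
def ray(n,uv,pc=None):
    p,C=pc or cam(n)
    d=C[:3,:3]@np.array([(uv[0]-p['cx'])/p['fx'],(uv[1]-p['cy'])/p['fy'],1]); return C[:3,3],d
def onz(n,uv,z,pc=None):
    o,d=ray(n,uv,pc); return o+d*(z-o[2])/d[2]
def proj(n,P,pc=None):
    p,C=pc or cam(n); q=np.linalg.inv(C)@np.append(P,1); return q[0]/q[2]*p['fx']+p['cx'],q[1]/q[2]*p['fy']+p['cy']
def shift(target):
    T=tool(); return T[:3,:3].T@(np.array(target)-T[:3,3])/0.04
E
python3 - <<'E'
from h import *
for n in('top','side'):
    cv2.imwrite(f'pics/{n}0.png',arm.read_camera(n)); print(n,cam(n))
print(arm.get_obs(), arm.hold_point_z)
print(arm.camera_params('wrist'))
E
```

```text
pics
top ({'fx': 383.33058984681236, 'fy': 383.33058984681236, 'cx': 319.91940282988895, 'cy': 198.74076231881054, 'extrinsics': array([[ 0.01244741, -0.9998113 ,  0.0149137 , -0.00641882],
       [-0.99238307, -0.01418028, -0.12237139,  0.49063259],
       [ 0.12255977, -0.01327689, -0.99237232,  0.92530389],
       [ 0.        ,  0.        ,  0.        ,  1.        ]])}, array([[ 0.01244741, -0.99238307,  0.12255977,  0.37357034],
       [-0.9998113 , -0.01418028, -0.01327689,  0.01282486],
       [ 0.0149137 , -0.12237139, -0.99237232,  0.97838108],
       [ 0.        ,  0.        ,  0.        ,  1.        ]]))
side ({'fx': 417.36566494129244, 'fy': 417.36566494129244, 'cx': 322.51362772684865, 'cy': 191.47780399737917, 'extrinsics': array([[-0.92815949, -0.37206046,  0.00953774,  0.43657241],
       [-0.1504404 ,  0.35160956, -0.92397966,  0.14900518],
       [ 0.34042274, -0.85903535, -0.38232267,  0.74606414],
       [ 0.        ,  0.        ,  0.        ,  1.        ]])}, array([[-0.92815949, -0.1504404 ,  0.34042274,  0.17364803],
       [-0.37206046,  0.35160956, -0.85903535
[... 630 characters left out ...]
entation': array([-3.14012900e+00,  9.18747898e-05,  4.30796446e-01]), 'contact_force': array([0.17656936, 0.06569651, 0.34995788]), 'moment': array([-0.00147981,  0.06026399,  0.00413283]), 'finger_force': 0.0, 'width': 1.0028768169835605} 0.0187
{'fx': 326.78147371799, 'fy': 326.78147371799, 'cx': 316.19790371591455, 'cy': 203.91646861504861, 'hand_eye': array([[ 6.10706875e-05, -9.44766377e-01, -3.27744549e-01,
         8.42930568e-02],
       [ 9.99999859e-01, -1.14887939e-04,  5.17515673e-04,
        -6.82407267e-04],
       [-5.26585304e-04, -3.27744534e-01,  9.44766237e-01,
        -1.67506262e-01],
       [ 0.00000000e+00,  0.00000000e+00,  0.00000000e+00,
         1.00000000e+00]])}
```

View pics/top0.png

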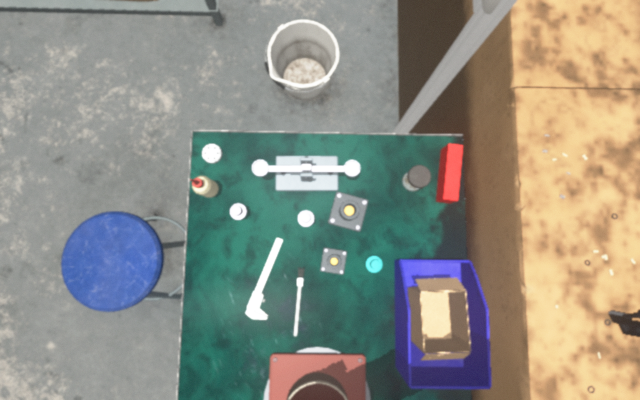

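View pics/side0.png

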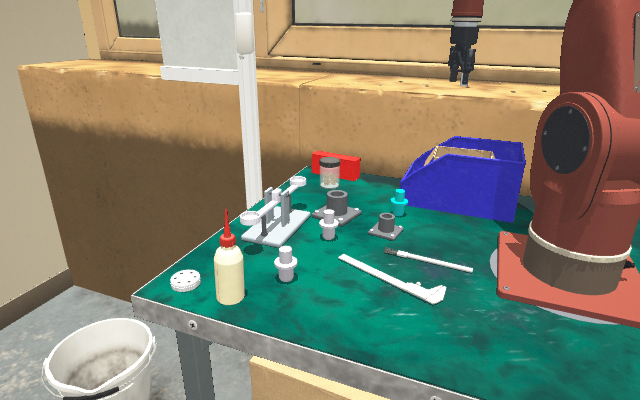

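Top view: the slugs are at (238,211) and (306,218), and the look-alike is the turquoise slug at (374,265). The valve cap at (211,153) and the empty cups at (261,168) and (352,168) could be mistaken for slugs. The nest is either the large one (348,211) or the small one (334,261). I choose the two steel slugs and the large nest, then check them in one crop.

```bash
python3 - <<'E'
from h import *
im=cv2.imread('pics/top0.png'); pc=cam('top')
c=im[130:290,190:440]; cv2.imwrite('pics/crop1.png',cv2.resize(c,None,fx=3.2,fy=3.2,interpolation=cv2.INTER_CUBIC))
hsv=cv2.cvtColor(im,cv2.COLOR_BGR2HSV)
m=((hsv[...,1]<60)&(hsv[...,2]>150)).astype(np.uint8)
m[:140]=0;m[235:]=0;m[:,:195]=0;m[:,400:]=0
n,l,s,ce=cv2.connectedComponentsWithStats(m)
for i in range(1,n):
    if s[i,4]>15: print(s[i],ce[i].round(1))
for nm,uv,z in[('s1',(238,211),.045),('s2',(306,218),.045),('cupL',(261,168),.077),('cupR',(352,168),.077),('nest',(349,211),.055),('small',(334,261),.03)]: print(nm,onz('top',uv,z,pc).round(3))
# nest foot width px
for z in(0.01,): print(onz('top',(337,191),z,pc)[:2],onz('top',(368,198),z,pc)[:2],onz('top',(329,224),z,pc)[:2])
E
```

```text
[201 143  21  21 334] [211.1 152.8]
[ 251  155  110   36 2737] [306.  171.8]
[195 176  18  20 204] [204.2 186.8]
[329 192  39  39 778] [347.5 211. ]
[229 203  18  17 249] [237.6 211. ]
[297 210  18  18 257] [305.5 218.1]
s1 [0.456 0.2   0.045]
s2 [0.441 0.034 0.045]
cupL [0.557 0.142 0.077]
cupR [ 0.56  -0.075  0.077]
nest [ 0.459 -0.07   0.055]
small [ 0.338 -0.036  0.03 ]
[ 0.51370633 -0.04350257] [ 0.49682373 -0.12276534] [ 0.42921126 -0.0238694 ]
```

View pics/crop1.png

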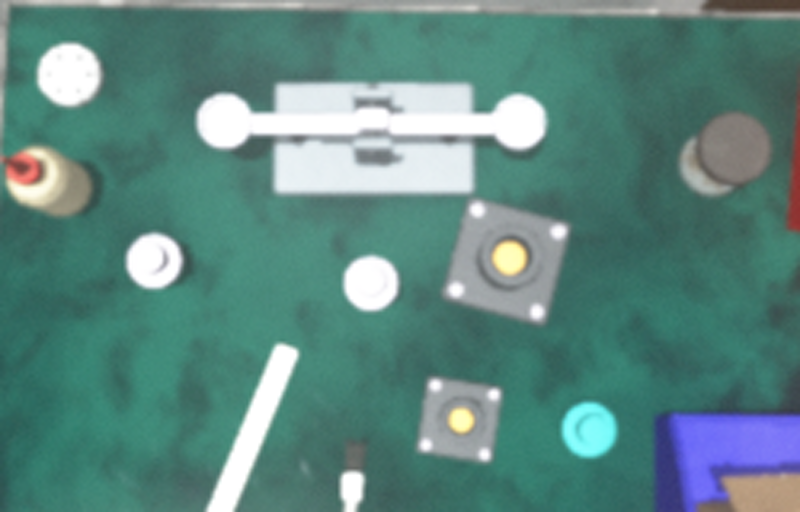

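The crop shows two white steel slugs at left (155,260) and centre (370,283). The large nest has a foot about 81 mm wide, its boss at (508,258), and brass in the bore. The small nest (460,418) and turquoise slug (590,428) are rejected, so the choice stands. Next move is over slug 1.

```bash
python3 -m jog '[[5,-4,-1.1,0,0,1,0],[9.8,-7.6,-1.1,0,0,2,0],[9.8,-7.6,-1.1,0,0,3,0],[9.8,-7.6,-1.1,0,0,4.1,0],[9.8,-7.6,-1.1,0,0,4.1,0],[9.8,-7.6,-1.1,0,0,4.1,0],[9.8,-7.6,-1.1,0,0,4.1,0],[9.8,-7.6,-1.1,0,0,4.1,0],[9.8,-7.6,-1.1,0,0,4.1,0],[9.8,-7.6,-1.1,0,0,4.1,0],[9.8,-7.6,-1.1,0,0,4.1,0],[12.45,-16,1.4,0,0,4.1,0],[12.45,-16,1.4,0,0,4.1,0],[12.45,-16,1.4,0,0,4.1,0],[12.45,-16,1.4,0,0,4.1,0],[12.45,-16,1.4,0,0,4.1,0],[12.45,-16,1.4,0,0,4.1,0],[12.45,-16,1.4,0,0,4.1,0],[12.45,-16,1.4,0,0,4.1,0],[12.45,-16,1.4,0,0,4.1,0]]' 25
python3 - <<'E'
from h import *
o=arm.get_obs();print(o['tcp_pos'],o['orientation'],o['q'].round(2))
pc=cam('wrist');im=arm.read_camera('wrist');cv2.imwrite('pics/w1.png',im)
np.save('w1C.npy',pc[1])
print(proj('wrist',[.456,.2,.06],pc))
E
```

```text
clock: 2.1
tcp_pos: [0.4551, 0.2015, 0.1505]
orientation: [-3.141, 0.002, 0.007]
contact_force: [-0.1, 0.3, -0.3]
width: 1.002
finger_force: 0.0
[0.45510717 0.2015303  0.15047181] [-3.14101373e+00  1.97359058e-03  6.53068425e-03] [ 0.1   0.11 -0.64  1.87  0.07  1.18 -2.13]
(np.float64(318.55661175131354), np.float64(196.563302476159))
```

View pics/w1.png

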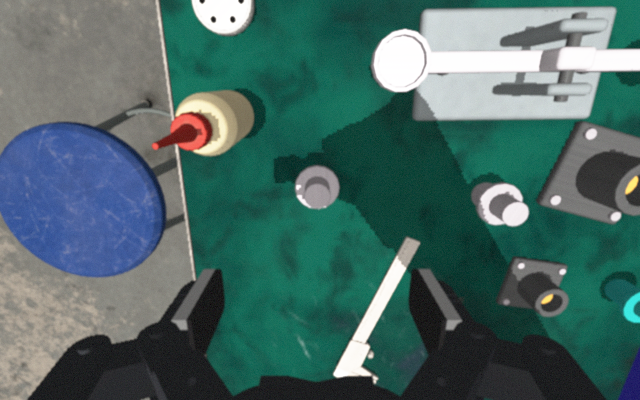

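The wrist view shows slug 1's flange at (317,187), slug 2's knob top at (515,214), cup_left at (402,60) and the nest at the right edge. I measure them here by circle fits.

```bash
python3 - <<'E'
from h import *
im=cv2.imread('pics/w1.png');pc=(arm.camera_params('wrist'),np.load('w1C.npy'))
g=cv2.cvtColor(im,cv2.COLOR_BGR2GRAY);hsv=cv2.cvtColor(im,cv2.COLOR_BGR2HSV)
m=(hsv[...,1]<70).astype(np.uint8)&(g>60)
def comp(x,y):
    n,l=cv2.connectedComponents(m.astype(np.uint8)); k=(l==l[y,x]).astype(np.uint8)
    c=max(cv2.findContours(k,cv2.RETR_EXTERNAL,cv2.CHAIN_APPROX_NONE)[0],key=cv2.contourArea)
    return c
c=comp(310,175); e=cv2.fitEllipse(c); print('flange',e,onz('wrist',e[0],.035,pc))
for nm,box,r in[('s1',(285,155,350,220),(7,30)),('s2',(465,170,535,240),(10,30)),('cup',(360,20,445,100),(20,40))]:
    x0,y0,x1,y1=box
    h=cv2.HoughCircles(cv2.resize(g[y0:y1,x0:x1],None,fx=4,fy=4,interpolation=cv2.INTER_CUBIC),cv2.HOUGH_GRADIENT,1,20,param1=80,param2=25,minRadius=r[0]*4,maxRadius=r[1]*4)
    for q in (h[0][:5] if h is not None else []):
        uv=(q[0]/4+x0,q[1]/4+y0); print(nm,uv,q[2]/4,[onz('wrist',uv,z,pc)[:2].round(4) for z in(.036,.06,.077)])
E
```

```text
flange ((316.7090759277344, 186.59385681152344), (43.50004959106445, 44.66537857055664), 82.08229064941406) [0.45732443 0.20149864 0.035     ]
s1 (np.float32(316.875), np.float32(187.125)) 21.925 [array([0.4571, 0.2014]), array([0.4641, 0.2015]), array([0.4691, 0.2015])]
s1 (np.float32(314.125), np.float32(191.875)) 16.725 [array([0.4526, 0.2038]), array([0.46  , 0.2037]), array([0.4653, 0.2036])]
s1 (np.float32(319.125), np.float32(192.875)) 15.775 [array([0.4517, 0.1993]), array([0.4592, 0.1996]), array([0.4645, 0.1998])]
s1 (np.float32(321.875), np.float32(188.375)) 17.575 [array([0.456 , 0.1968]), array([0.4631, 0.1973]), array([0.4681, 0.1977])]
s1 (np.float32(311.875), np.float32(184.875)) 16.45 [array([0.4592, 0.2058]), array([0.466 , 0.2056]), array([0.4709, 0.2054])]
s2 (np.float32(503.375), np.float32(209.625)) 25.4 [array([0.4367, 0.0298]), array([0.4455, 0.0445]), array([0.4517, 0.0549])]
s2 (np.float32(501.625), np.float32(204.125)) 21.725 [array([0.4421, 0.0324]), array([0.4504, 0.0469]), array([0.4562, 0.0572])]
s2 (np.float32(496.875), np.float32(206.625)) 18.5 [array
[... 271 characters left out ...]
73]), array([0.4563, 0.0514]), array([0.4617, 0.0614])]
cup (np.float32(398.875), np.float32(64.875)) 27.775 [array([0.5587, 0.1369]), array([0.5571, 0.1425]), array([0.5559, 0.1464])]
cup (np.float32(398.625), np.float32(59.875)) 25.975 [array([0.5624, 0.1374]), array([0.5604, 0.1429]), array([0.559 , 0.1469])]
cup (np.float32(406.375), np.float32(62.375)) 32.825 [array([0.5606, 0.1311]), array([0.5588, 0.1372]), array([0.5575, 0.1415])]
cup (np.float32(404.375), np.float32(57.125)) 27.875 [array([0.5644, 0.133 ]), array([0.5623, 0.139 ]), array([0.5607, 0.1431])]
cup (np.float32(394.625), np.float32(56.625)) 31.025 [array([0.5647, 0.1408]), array([0.5625, 0.146 ]), array([0.561 , 0.1498])]
```

```bash
python3 -m jog '[[0.05,0,1,0,0,0,0],[0.05,0,2,0,0,0,0],[0.05,0,2.75,0,0,0,0],[0.05,0,2.75,0,0,0,0],[0.05,0,2.75,0,0,0,0.5],[0.05,0,2.75,0,0,0,1],[0.05,0,2.75,0,0,0,1],[0.05,0,2.75,0,0,0,1],[0.05,0,2.75,0,0,0,1],[0.05,0,2.75,0,0,0,1],[0.05,0,2.75,0,0,0,1]]' 25
python3 - <<'E'
from h import *
cv2.imwrite('pics/w2.png',arm.read_camera('wrist')); print(arm.get_obs()['clock'])
E
```

```text
clock: 3.25
tcp_pos: [0.4587, 0.1989, 0.0416]
orientation: [-3.142, -0.0, 0.001]
contact_force: [-0.8, 0.8, -0.0]
width: 0.001
finger_force: 0.0
3.3
```

View pics/w2.png

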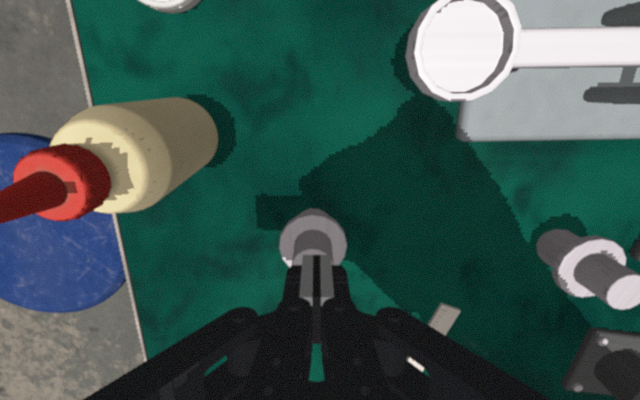

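```bash
python3 - <<'E'
from h import *
pc=cam('wrist');T=tool();print(T[:3,3],proj('wrist',T[:3,3],pc))
for x in(.459,.464,.469,.474): print(x,proj('wrist',[x,.2014,.036],pc),proj('wrist',[x,.2014,.06],pc))
im=cv2.imread('pics/w2.png');
pt=cam('top');t=arm.read_camera('top');s=arm.read_camera('side')
cv2.imwrite('pics/st.png',np.hstack([cv2.resize(s[210:330,230:360],(390,360)),cv2.resize(im[180:330,230:400],(408,360))]))
E
```

```text
[0.45867035 0.19892777 0.04147616] (np.float64(316.9658020222765), np.float64(247.06759866270113))
0.459 (np.float64(312.7059393998293), np.float64(242.3137601451219)) (np.float64(312.2713361141741), np.float64(262.7630313108734))
0.464 (np.float64(312.6892129887202), np.float64(234.4868087885676)) (np.float64(312.2480591416437), np.float64(254.0713530229907))
0.469 (np.float64(312.67219456590504), np.float64(226.5232135695466)) (np.float64(312.224319912529), np.float64(245.2070669996522))
0.474 (np.float64(312.6548764170817), np.float64(218.41936466006104)) (np.float64(312.20010451882473), np.float64(236.16497995776209))
```

View pics/st.png

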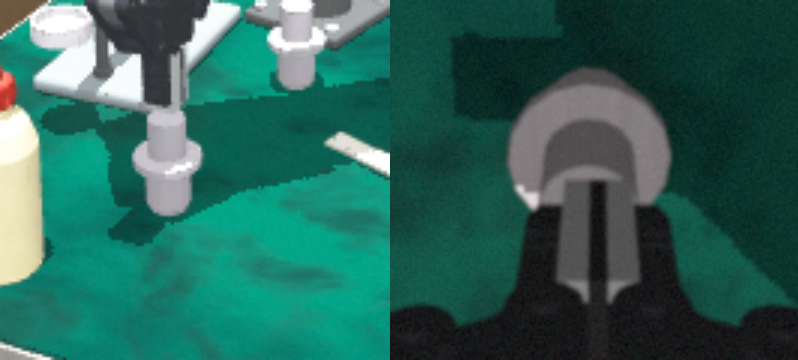

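```bash
python3 - <<'E'
from h import *
for z in(.0,.036,.042,.05,.06,.07,.08): print(z,np.round(proj('side',[.4587,.1989,z]),1),np.round(proj('side',[.4573,.2014,z]),1))
print(arm.get_obs()['q'].round(3),arm.get_obs()['contact_force'])
E
```

```text
0.0 [286.5 277. ] [286.5 278. ]
0.036 [286.  259.3] [286.  260.2]
0.042 [285.9 256.3] [286.  257.2]
0.05 [285.8 252.3] [285.9 253.1]
0.06 [285.6 247.1] [285.7 248. ]
0.07 [285.5 242. ] [285.6 242.8]
0.08 [285.3 236.8] [285.4 237.6]
[ 0.062  0.248 -0.619  1.984  0.174  0.962 -2.212] [-0.22142383  0.47328908  0.10077637]
```

The view shows the shut fingers standing just above slug 1's knob, and the slug has not moved. The real fingertips sit about 22 mm behind the reported TCP. I reopen, go 22 mm lower and close again.

```bash
python3 -m jog '[[0,0,0,0,0,0,0],[0,0,0,0,0,0,0],[0,0,0,0,0,0,0],[0,0,0,0,0,0,0],[0,0,0,0,0,0,0],[-0.03,-0.06,0.55,0,0,0,0],[-0.03,-0.06,0.55,0,0,0,0],[-0.03,-0.06,0.55,0,0,0,0.5],[-0.03,-0.06,0.55,0,0,0,1],[-0.03,-0.06,0.55,0,0,0,1],[-0.03,-0.06,0.55,0,0,0,1],[-0.03,-0.06,0.55,0,0,0,1],[-0.03,-0.06,0.55,0,0,0,1]]' 25
python3 - <<'E'
from h import *
s=arm.read_camera('side');w=arm.read_camera('wrist');o=arm.get_obs();print(o['width'],o['finger_force'],o['contact_force'])
cv2.imwrite('pics/st2.png',np.hstack([cv2.resize(s[210:330,230:360],(390,360)),cv2.resize(w[180:330,230:400],(408,360))]))
E
```

```text
clock: 4.7
tcp_pos: [0.4579, 0.2014, 0.0199]
orientation: [-3.141, -0.001, 0.001]
contact_force: [-0.9, -0.5, 5.3]
width: 0.244
finger_force: 24.5
0.24527958153426888 24.56606090068817 [-0.75315257 -0.95383014  6.07121637]
```

View pics/st2.png

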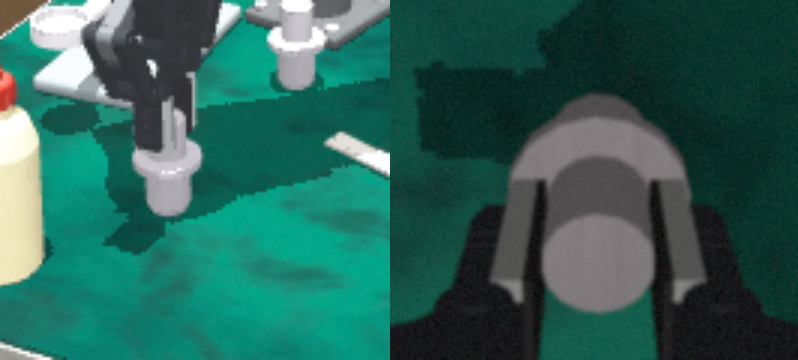

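The fingers are now either side of slug 1's knob: opening 21 mm, grip 24.5 N, knob top at about (317,290). Lifting it towards cup_left for a close look at the cup.

```bash
python3 - <<'E'
from h import *
print(onz('wrist',(316.7,289.6),.06), tool()[:3,3])
E
python3 -m jog '[[0,0,-0.5,0,0,0,1],[0,0,-1.5,0,0,0,1],[0,0,-2.75,0,0,0,1],[0.5,0.7,-2.75,0,0,0,1],[1.05,1.5,-2.75,0,0,0,1],[1.05,1.5,-2.75,0,0,0,1],[1.05,1.5,-2.75,0,0,0,1],[1.05,1.5,-2.75,0,0,0,1]]'
python3 - <<'E'
from h import *
pc=cam('wrist');im=arm.read_camera('wrist');cv2.imwrite('pics/w3.png',im);np.save('w3C.npy',pc[1])
print(pc[1][:3,3],tool()[:3,3],arm.get_obs()['contact_force'],arm.get_obs()['width'])
print(proj('wrist',[.557,.142,.077],pc))
E
```

```text
[0.45656566 0.2015865  0.06      ] [0.45792309 0.20135215 0.01994   ]
clock: 5.6
tcp_pos: [0.4988, 0.1422, 0.1291]
orientation: [-3.141, 0.001, 0.002]
contact_force: [-0.8, -0.2, -1.1]
width: 0.247
finger_force: 24.6
[0.58299805 0.14291185 0.2965615 ] [0.49881045 0.14240476 0.12919086] [-0.48302745  0.5738208  -0.2246591 ] 0.2411763147136795
(np.float64(317.31566145197144), np.float64(132.01145444568394))
```

View pics/w3.png

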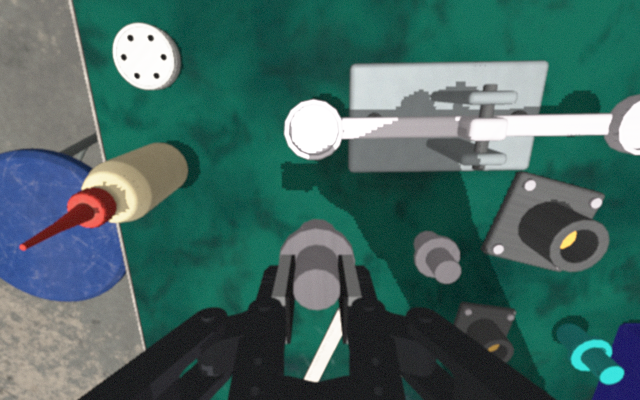

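The view shows slug 1 in the grip at (316,290), cup_left at (314,129), slug 2's knob top at (447,271) and the nest boss at (578,242). Now to fit those circles.

```bash
cat > fit.py <<'E'
from h import *
from scipy.optimize import least_squares
def edgecircle(g,c,r0,r1,sel=None,dark=False,n=90):
    "radial strongest edge points, then robust circle; g gray float; bright inside unless dark"
    pts=[]
    for a in np.linspace(0,2*np.pi,n,endpoint=False):
        if sel and not sel(a): continue
        rr=np.arange(r0,r1,.25); x=c[0]+rr*np.cos(a); y=c[1]+rr*np.sin(a)
        v=cv2.remap(g,x[None].astype(np.float32),y[None].astype(np.float32),cv2.INTER_LINEAR)[0]
        d=np.gradient(cv2.GaussianBlur(v[None],(0,0),2)[0]); d=d if dark else -d
        i=d.argmax(); pts.append((x[i],y[i]))
    pts=np.array(pts)
    f=least_squares(lambda p:np.hypot(pts[:,0]-p[0],pts[:,1]-p[1])-p[2],[*c,(r0+r1)/2],loss='soft_l1',f_scale=.7)
    return f.x,np.median(abs(f.fun))
E
python3 - <<'E'
from fit import *
im=cv2.imread('pics/w3.png');g=im[...,2].astype(np.float32);pc=(arm.camera_params('wrist'),np.load('w3C.npy'))
p,e=edgecircle(g,(314,129),20,38,lambda a:np.cos(a)<.75);print('cupL',p,e,onz('wrist',p,.077,pc),onz('wrist',p,.073,pc))
p,e=edgecircle(g,(447,271),8,18,lambda a:not(np.pi*.95<a<np.pi*1.6));print('s2 knob',p,e,onz('wrist',p,.06,pc))
p,e=edgecircle(g,(578,242),20,36,lambda a:not(np.pi*.9<a<np.pi*1.6),True);print('nest dark',p,e,onz('wrist',p,.055,pc))
p,e=edgecircle(g,(578,242),20,36,lambda a:not(np.pi*.9<a<np.pi*1.6));print('nest',p,e,onz('wrist',p,.055,pc))
# side view check of cup
E
```

```text
cupL [313.43685116 129.27711513  30.05815503] 0.1940251609090211 [0.5587658  0.14456258 0.077     ] [0.55832433 0.14459265 0.073     ]
s2 knob [446.62665469 270.18579332  13.68388462] 0.38854361004809057 [0.44318751 0.03488205 0.06      ]
nest dark [576.75526279 239.79035837  23.02619223] 0.779353672113718 [ 0.46863899 -0.06958134  0.055     ]
nest [575.96881649 241.1565499   30.50044697] 1.2727943862994948 [ 0.46741244 -0.06926403  0.055     ]
```

```bash
python3 -m jog '[[0.8,-0.05,0,0,0,0,1],[1.53,-0.05,0,0,0,0,1],[1.53,-0.05,0,0,0,0,1],[1.53,-0.05,0.4,0,0,0,1],[1.53,-0.05,0.7,0,0,0,1],[1.53,-0.05,0.85,0,0,0,1],[1.53,-0.05,0.95,0,0,0,1],[1.53,-0.05,0.95,0,0,0,1],[1.53,-0.05,0.95,0,0,0,1]]'
python3 - <<'E'
from h import *
s=arm.read_camera('side');w=arm.read_camera('wrist');o=arm.get_obs();print(o['width'],o['tcp_pos'],o['contact_force'])
cv2.imwrite('pics/st3.png',np.hstack([cv2.resize(s[140:260,210:340],(390,360)),cv2.resize(w[180:330,230:400],(408,360))]))
E
```

```text
clock: 6.55
tcp_pos: [0.5608, 0.1435, 0.0918]
orientation: [-3.142, -0.0, 0.002]
contact_force: [0.0, 0.6, -1.2]
width: 0.244
finger_force: 24.7
0.2452887166974819 [0.56104351 0.14354125 0.09197542] [-0.24581157  0.09080945 -1.43042975]
```

View pics/st3.png

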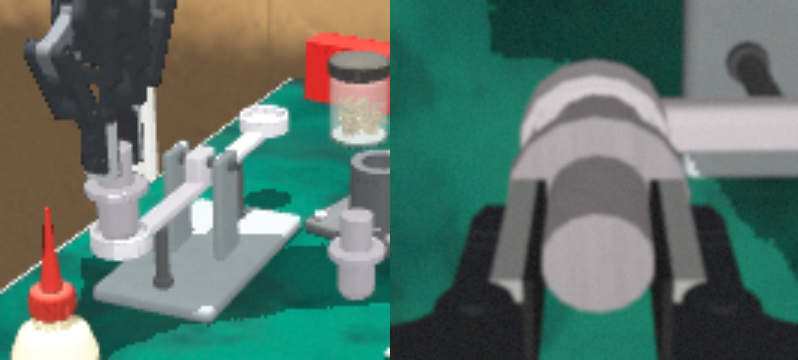

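The slug's stem is down inside cup_left, well centred, so I release it and go to slug 2.

```bash
python3 -m jog '[[0,0,0.04,0,0,0,1],[0,0,0.04,0,0,0,0.5],[0,0,0.04,0,0,0,0],[0,0,0.04,0,0,0,0],[0,0,0.04,0,0,0,0],[0,0,0.04,0,0,0,0],[0,0,-0.7,0,0,0,0],[0,0,-1.6,0,0,0,0],[-0.8,0.7,-1.6,0,0,0,0],[-1.8,1.7,-1.6,0,0,0,0],[-2.92,2.71,-1.2,0,0,0,0],[-2.92,2.71,-1,0,0,0,0],[-2.92,2.71,-1,0,0,0,0],[-2.92,2.71,-1,0,0,0,0],[-2.92,2.71,-1,0,0,0,0]]'
python3 - <<'E'
from fit import *
print(arm.get_obs()['q'].round(2))
pc=cam('wrist');im=arm.read_camera('wrist');cv2.imwrite('pics/w4.png',im);g=im[...,2].astype(np.float32)
for P in([.443,.035,.06],): 
    c=proj('wrist',P,pc);print(c)
p,e=edgecircle(g,c,10,24,lambda a:not(np.pi<a<2*np.pi));print('s2',p,e,onz('wrist',p,.06,pc))
for z in(.10,.12,.14):print(z,proj('side',[.5586,.1446,z]),proj('wrist',[.5586,.1446,z],pc))
s=arm.read_camera('side');cv2.imwrite('pics/s4.png',s)
# slug1 silhouette in side: bright rows at its column
col=int(proj('side',[.5586,.1446,.13])[0]);print(col,[tuple(int(x) for x in s[r,col]) for r in range(170,250,4)])
E
```

```text
clock: 8.15
tcp_pos: [0.4452, 0.0359, 0.1321]
orientation: [-3.141, -0.001, 0.003]
contact_force: [0.6, 0.2, 0.0]
width: 0.998
finger_force: 0.0
[ 0.35  0.   -0.52  2.01  0.    1.13 -1.74]
(np.float64(317.8439910382454), np.float64(207.87835042772232))
s2 [318.34798141 198.95858774  23.21561289] 0.1758248544762644 [0.45031632 0.03464277 0.06      ]
0.1 (np.float64(249.83444338065036), np.float64(204.10701732433017)) (np.float64(119.05228273696329), np.float64(33.40528915063936))
0.12 (np.float64(249.2129769166504), np.float64(194.1658997292841)) (np.float64(95.78174535574058), np.float64(26.59162539895084))
0.14 (np.float64(248.57898013379264), np.float64(184.02434433029248)) (np.float64(66.27976262763741), np.float64(17.953380951720504))
248 [(223, 228, 228), (222, 227, 228), (228, 233, 234), (229, 233, 234), (228, 232, 233), (227, 230, 232), (255, 255, 255), (173, 168, 171), (186, 181, 182), (182, 176, 180), (255, 255, 255), (162, 157, 158), (167, 160, 165), (168, 159, 163), (217, 210, 211), (209, 203, 204), (251, 250, 245), (202, 198, 185), (108, 124, 27), (72, 84, 16)]
```

```bash
python3 -m jog '[[-0.02,0.03,1,0,0,0,0],[-0.02,0.03,2,0,0,0,0],[-0.02,0.03,2.81,0,0,0,0],[-0.02,0.03,2.81,0,0,0,0],[-0.02,0.03,2.81,0,0,0,0.5],[-0.02,0.03,2.81,0,0,0,1],[-0.02,0.03,2.81,0,0,0,1],[-0.02,0.03,2.81,0,0,0,1],[-0.02,0.03,2.81,0,0,0,1]]' 25
python3 - <<'E'
from fit import *
pc=cam('wrist');im=arm.read_camera('wrist');g=im[...,2].astype(np.float32);cv2.imwrite('pics/w5.png',im)
p,e=edgecircle(g,(317,290),12,28,lambda a:abs(np.sin(a))>.6);print('knob',p,e,onz('wrist',p,.06,pc),tool()[:3,3],arm.get_obs()['width'])
E
python3 -m jog '[[0,0,-0.5,0,0,0,1],[0,0,-1.5,0,0,0,1],[0,0,-2.6,0,0,0,1],[0.3,0.7,-3.1,0,0,0,1],[0.8,1.7,-3.1,0,0,0,1],[1.4,2.7,-3.1,0,0,0,1],[1.4,2.7,-3.1,0,0,0,1],[1.4,2.7,-3.1,0,0,0,1],[1.4,2.7,-3.1,0,0,0,1],[1.4,2.7,-3.1,0,0,0,1]]'
python3 - <<'E'
from fit import *
pc=cam('wrist');im=arm.read_camera('wrist');cv2.imwrite('pics/w6.png',im);np.save('w6C.npy',pc[1]);g=im[...,2].astype(np.float32)
c=proj('wrist',[.5612,-.075,.086],pc);print(c,arm.get_obs()['width'],arm.get_obs()['contact_force'])
p,e=edgecircle(g,c,20,42,lambda a:np.cos(a)>-.75);print('cupR',p,e,onz('wrist',p,.086,pc))
E
```

```text
clock: 9.15
tcp_pos: [0.4443, 0.0337, 0.0201]
orientation: [3.141, -0.002, 0.001]
contact_force: [-0.8, -0.6, 5.7]
width: 0.242
finger_force: 24.6
knob [316.40041672 291.31138091  20.99227497] 0.4052805182454833 [0.44185803 0.03408406 0.06      ] [0.44429047 0.03371281 0.02010184] 0.2446614751415448
clock: 10.2
tcp_pos: [0.4991, -0.0732, 0.1431]
orientation: [-3.142, 0.0, 0.003]
contact_force: [0.1, -0.2, -2.5]
width: 0.242
finger_force: 25.1
(np.float64(319.80762382981453), np.float64(125.1682965015038)) 0.2457102876854782 [ 0.52708481 -0.70661379 -1.66267486]
cupR [320.03977087 122.93575032  29.68448931] 0.261126514269197 [ 0.56266096 -0.07514565  0.086     ]
```

```bash
python3 -m jog '[[0.8,0.05,0,0,0,0,1],[1.63,0.05,0,0,0,0,1],[1.63,0.05,0,0,0,0,1],[1.63,0.05,0,0,0,0,1],[1.63,0.05,0.4,0,0,0,1],[1.63,0.05,0.7,0,0,0,1],[1.63,0.05,0.9,0,0,0,1],[1.63,0.05,1.05,0,0,0,1],[1.63,0.05,1.05,0,0,0,1],[1.63,0.05,1.05,0,0,0,1]]'
python3 - <<'E'
from fit import *
s=arm.read_camera('side');w=arm.read_camera('wrist');cv2.imwrite('pics/s7.png',s);cv2.imwrite('pics/w7.png',w)
print(arm.get_obs()['contact_force'])
cv2.imwrite('pics/st4.png',np.hstack([cv2.resize(s[130:260,210:380],(470,360)),cv2.resize(w[180:330,245:382],(328,360))]))
E
```

```text
clock: 11.25
tcp_pos: [0.5647, -0.0761, 0.1013]
orientation: [-3.142, -0.0, 0.001]
contact_force: [0.2, -0.1, -1.5]
width: 0.247
finger_force: 25.2
[-0.20929764 -0.65955048 -1.71145204]
```

View pics/st4.png

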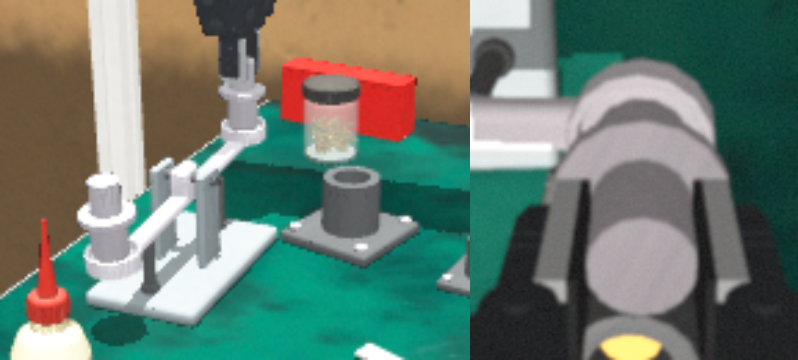

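The stem is inside the raised cup_right and slug 1 stands in the lowered cup_left. I release and rise, wait for the beam, and look at the nest from above at the same time.

```bash
python3 -m jog '[[0,0,0.04,0,0,0,1],[0,0,0.04,0,0,0,0.5],[0,0,0.04,0,0,0,0],[0,0,0.04,0,0,0,0],[0,0,0.04,0,0,0,0],[0,0,0.04,0,0,0,0],[0,0,-0.7,0,0,0,0],[0,0,-1.6,0,0,0,0],[-0.8,-0.1,-1.6,0,0,0,0],[-1.8,-0.15,-1.6,0,0,0,0],[-2.5,-0.15,-1.5,0,0,0,0],[-2.5,-0.15,-1.5,0,0,0,0],[-2.5,-0.15,-1.5,0,0,0,0],[-2.5,-0.15,-1.5,0,0,0,0],[-2.5,-0.15,-1.5,0,0,0,0],[-2.5,-0.15,-1.5,0,0,0,0],[-2.5,-0.15,-1.5,0,0,0,0],[-2.5,-0.15,-1.5,0,0,0,0],[-2.5,-0.15,-1.5,0,0,0,0],[-2.5,-0.15,-1.5,0,0,0,0]]'
python3 - <<'E'
from fit import *
s=arm.read_camera('side');cv2.imwrite('pics/s8.png',s);o=cv2.imread('pics/s7.png')
# vertical shift of slug1 between s7 and s8 by template match
for nm,P in(('L',[.5586,.1446,.095]),('R',[.5625,-.075,.095])):
    u,v=map(int,proj('side',P)); t=o[v-14:v+12,u-12:u+12]; a=s[v-26:v+26,u-20:u+20]
    r=cv2.matchTemplate(a,t,cv2.TM_CCOEFF_NORMED);_,m,_,l=cv2.minMaxLoc(r);print(nm,m,'dx,dy',l[0]-8,l[1]-12)
pc=cam('wrist');im=arm.read_camera('wrist');cv2.imwrite('pics/w8.png',im);np.save('w8C.npy',pc[1]);g=im[...,2].astype(np.float32)
c=proj('wrist',[.466,-.0695,.055],pc);print(c,tool()[:3,3])
for r0,r1 in((18,30),(30,44),):
  for d in(True,False):
    p,e=edgecircle(g,c,r0,r1,None,d);print('nest',r0,d,p,e,onz('wrist',p,.055,pc))
m=((im[...,2]>150)&(im[...,0]<110)&(im[...,1]>120)).astype(np.uint8);m[:120]=0;m[300:]=0
M=cv2.moments(m);p=(M['m10']/M['m00'],M['m01']/M['m00']);print('brass',M['m00'],p,onz('wrist',p,.037,pc))
E
```

```text
clock: 13.35
tcp_pos: [0.4647, -0.0703, 0.161]
orientation: [-3.142, 0.0, 0.001]
contact_force: [-0.2, -0.6, 0.1]
width: 1.0
finger_force: 0.0
L 0.7027372121810913 dx,dy 1 -10
R 0.7861623764038086 dx,dy 0 7
(np.float64(315.71840694606414), np.float64(190.80245270239934)) [ 0.46466808 -0.07028906  0.16103737]
nest 18 True [315.1941265  187.18533956  22.7257925 ] 1.3833540855030453 [ 0.46928588 -0.06904025  0.055     ]
nest 18 False [318.63322046 192.77908565  25.21293749] 0.7611511133021072 [ 0.4641968  -0.07205388  0.055     ]
nest 30 True [313.56995158 191.4980707   34.70401688] 2.443369240129403 [ 0.46536269 -0.06762216  0.055     ]
nest 30 False [315.82716535 189.07403478  39.73138113] 3.0627065105904094 [ 0.46757364 -0.06959322  0.055     ]
brass 404.0 (318.7277227722772, 187.80445544554456) [ 0.46346761 -0.07228464  0.037     ]
```

Slug 1's side rose (−10 px) and slug 2's side dropped (+7 px), so slug 2 in cup_right is the heavy one. The nest centre needs a better fit.

```bash
python3 - <<'E'
from fit import *
im=cv2.imread('pics/w8.png');pc=(arm.camera_params('wrist'),np.load('w8C.npy'));g=im[...,2].astype(np.float32)
c0=proj('wrist',[.4655,-.0705,.055],pc);print(c0)
d=cv2.warpPolar(cv2.GaussianBlur(g,(3,3),0),(48,12),c0,48,0)
print(d[:,::2].astype(int))
for r0,r1 in((13,22),(25,34)):
  for dk in(True,False):
    c=c0
    for _ in range(3): p,e=edgecircle(g,c,r0,r1,None,dk);c=p[:2]
    print(r0,dk,p.round(2),round(e,2),onz('wrist',p,.055,pc).round(4))
# corner screws of foot
n,l,s,ce=cv2.connectedComponentsWithStats(((g>150)&(np.hypot(*np.meshgrid(np.arange(640)-c0[0],np.arange(400)-c0[1]))<85)).astype(np.uint8))
for i in range(1,n):
    if s[i,4]>15: print(s[i],ce[i].round(1),onz('wrist',ce[i],.0115,pc).round(4))
E
```

```text
(np.float64(316.8616901824888), np.float64(191.35177973269117))
[[215 214 213 214 213 213 204 127  56  55  74  81  83  81  76  79  80  80
   79  80  70  34  11  10]
 [215 219 230 220 215 195 132  58  54  53  63  81  81  80  78  80  80  79
   82  80  50  25  15  15]
 [215 235 254 255 255 159  57  56  54  56  78  86  92  86 115 120 100  85
   75  67  31  13  15  13]
 [215 234 255 255 237  99  52  55  54  68 128 152 148 144 120  51  21  23
   21  20  24  24  21  24]
 [215 235 255 255 234  76  53  54  57 109 149 148 143 140 109  62  18  21
   20  18  16  18  19  17]
 [215 220 235 250 251 114  52  52  59  84  98 129 146 140 145 146 147 149
  150 142 107  50  22  17]
 [215 216 215 217 214 169  72  53  74  82 105  99  90 137 151 152 151 152
  150 150 150 139  88  31]
 [215 214 215 215 213 209 137  90  81  81  81  78  61  72  79  82  81  81
   80  82  81  76  69  31]
 [215 215 214 216 217 216 210 133  81  82  81  77  63  53  55  61  75  80
   89 107 127 158 156 158]
 [215 213 215 216 214 217 208 141  82  80  81  77  59  52  53  54  58  76
   86 125 158 157 157 157]
 [215 214 214 216 214 215 
[... 284 characters left out ...]
 -0.0701  0.055 ]
25 True [319.19 189.01  29.09] 1.57 [ 0.4676 -0.0725  0.055 ]
25 False [314.19 193.4   28.76] 1.76 [ 0.4636 -0.0682  0.055 ]
[263 112  28  15 230] [279.8 120.4] [ 0.5221 -0.0355  0.0115]
[284 132  44  27 706] [302.4 145.3] [ 0.4988 -0.0566  0.0115]
[356 154   9   9  62] [360.  158.3] [ 0.4862 -0.1128  0.0115]
[307 178  25  23 467] [318.6 188.5] [ 0.4553 -0.0724  0.0115]
[276 183  16  13  95] [284.  188.6] [ 0.4552 -0.0375  0.0115]
[273 197  12  13 110] [278.6 204.1] [ 0.4385 -0.0313  0.0115]
[312 212  14   4  33] [318.5 213. ] [ 0.4288 -0.0724  0.0115]
[338 216   8   8  49] [341.2 219.4] [ 0.4217 -0.0962  0.0115]
[305 270   9   7  45] [309.2 272.8] [ 0.3581 -0.0623  0.0115]
```

Bore-edge readings up/down and left/right, the brass disc and the foot screws all agree on a nest centre of (0.4635, -0.0723). Next I hover over slug 2, tilted 0.08 rad to match the lowered cup.

```bash
python3 -m jog '[[0.8,0.1,0,0,0,0,0],[1.6,0.2,0,0.3,0,0,0],[2.5,0.28,0.22,0.76,0,0,0],[2.5,0.28,0.22,0.76,0,0,0],[2.5,0.28,0.22,0.76,0,0,0],[2.5,0.28,0.22,0.76,0,0,0],[2.5,0.28,0.22,0.76,0,0,0]]'
python3 - <<'E'
from fit import *
pc=cam('wrist');im=arm.read_camera('wrist');cv2.imwrite('pics/w9.png',im);g=im[...,2].astype(np.float32)
c=proj('wrist',[.5625,-.079,.121],pc);print(c,tool()[:3,3])
d=cv2.warpPolar(cv2.GaussianBlur(g,(3,3),0),(48,12),c,48,0);print(d[:,::2].astype(int))
for r0,r1,z,y in((14,24,.121,0),(24,36,.097,0)):
  for dk in(0,1):
    cc=proj('wrist',[.5625,-.079+(.121-z)*.08,z],pc)
    for _ in range(2): p,e=edgecircle(g,cc,r0,r1,None,dk);cc=p[:2]
    print(r0,dk,p.round(1),round(e,2),onz('wrist',p,z,pc).round(4))
E
```

```text
clock: 14.15
tcp_pos: [0.5642, -0.0809, 0.153]
orientation: [-3.063, -0.001, 0.002]
contact_force: [-0.0, -0.0, 0.4]
width: 0.999
finger_force: 0.0
(np.float64(317.92326500945785), np.float64(227.62387913804955)) [ 0.56431946 -0.08097503  0.15303975]
[[182 181 180 177 179 179 178 176 180 178 151  83  34  28  29  29  28  27
   28  31  28  28  25  25]
 [182 180 178 179 179 177 178 160  88  56  72  80  89 104 114 122 129 138
  142 144 144 144 145 184]
 [182 180 183 234 235 196 178 166 155 150 149 151 149 147 123 102  96  86
   80  75  77  76  74  77]
 [182 180 207 252 231 179 176 164 153 151 152 151 115  60  55  55  55  54
   55  55  56  53  55  70]
 [182 182 186 237 245 212 182 176 162 152 153 154 154 150 152 151 148 145
  142 135 140 137 138 143]
 [182 183 183 185 181 184 184 181 174 148 171 251 253 253 233 166 152 144
  136  89  34  24  26  29]
 [182 184 184 182 183 184 186 186 199 248 254 240 155 105  76  33  25  25
   26  25  26  25  25  26]
 [182 185 183 182 183 185 187 186 159 140 166 207 229 202 187 183 201 230
  230 231 238 247 253 254]
 [182 185 183 183 182 184 185 176 148 115 114 114 120 168 182 182 186 226
  247 200 188 163 117  42]
 [182 183 184 186 183 183 181 177 139 118 115 114 115 122 159 182 183 182
  183 175 147 191 215 214]
 [182 181 182 181 181 181 180 162 131 113 114 117 150 179 181 181 178 177
  152 166 180  99  39  14]
 [182 181 181 180 178 177 177 174 146 171 178 180 180 179 175 122  31  24
   27  25  27  28  26  26]]
14 0 [317.1 227.8  15.9] 0.82 [ 0.5623 -0.0784  0.121 ]
14 1 [316.9 227.3  19.3] 1.81 [ 0.5627 -0.0783  0.121 ]
24 0 [315.1 208.   30.5] 1.65 [ 0.5676 -0.0752  0.097 ]
24 1 [319.8 216.5  30.1] 1.06 [ 0.5611 -0.0786  0.097 ]
```

```bash
python3 -m jog '[[0,0,0.8,0,0,0,0],[0,0,1.4,0,0,0,0],[0,0,1.77,0,0,0,0],[0,0,1.77,0,0,0,0],[0,0,1.77,0,0,0,0],[0,0,1.77,0,0,0,0.5],[0,0,1.77,0,0,0,1],[0,0,1.77,0,0,0,1],[0,0,1.77,0,0,0,1],[0,0,1.77,0,0,0,1],[0,0,1.77,0,0,0,1]]' 25
python3 - <<'E'
from fit import *
o=arm.get_obs();print(o['tcp_pos'],o['contact_force'],o['width'])
pc=cam('wrist');im=arm.read_camera('wrist');g=im[...,2].astype(np.float32)
T=tool()
p,e=edgecircle(g,(316.5,290.5),12,28,lambda a:abs(np.sin(a))>.6);P=onz('wrist',p,.121,pc);print('knob',p,e,T[:3,:3].T@(P-T[:3,3]))
E
```

```text
clock: 15.3
tcp_pos: [0.5649, -0.0759, 0.082]
orientation: [-3.062, -0.001, 0.001]
contact_force: [-1.3, -1.3, 2.7]
width: 0.245
finger_force: 24.9
[ 0.56492115 -0.07587829  0.08200452] [-1.32876729 -1.2721098   2.6929626 ] 0.24489418708674626
knob [316.21012561 290.15303242  20.87493019] 0.430158029513386 [-0.00225269 -0.00051494 -0.03906752]
```

```bash
python3 -m jog '[[0,0,-0.3,0,0,0,1],[0,0,-0.8,0,0,0,1],[0,0,-1.75,0,0,0,1],[0,0,-1.75,-0.76,0,0,1],[-1,0,-1.75,-0.76,0,0,1],[-2,0,-1.75,-0.76,0,0,1],[-2.48,0,-1.75,-0.76,0,0,1],[-2.48,0,-1.75,-0.76,0,0,1],[-2.48,0,-1.75,-0.76,0,0,1],[-2.48,0,-1.75,-0.76,0,0,1],[-2.48,0,-1.75,-0.76,0,0,1]]' 50
python3 - <<'E'
from fit import *
o=arm.get_obs();print(o['contact_force'],o['width'])
T=tool();print(shift([.4658,-.0728,.095]))
pc=cam('wrist');im=arm.read_camera('wrist');cv2.imwrite('pics/w10.png',im);g=im[...,2].astype(np.float32)
p,e=edgecircle(g,(316.5,290.5),12,28,lambda a:abs(np.sin(a))>.6);P=onz('wrist',p,T[2,3]+.039,pc);print('knob',p,e,T[:3,:3].T@(P-T[:3,3]))
E
```

```text
clock: 16.45
tcp_pos: [0.4661, -0.0812, 0.1514]
orientation: [-3.141, 0.0, 0.002]
contact_force: [-0.0, -0.2, -2.5]
width: 0.231
finger_force: 50.3
[-0.01673029 -0.18815581 -2.53354332] 0.23060473265670298
[-0.00753018 -0.21020597  1.41073924]
knob [316.16835407 289.62268636  20.7698141 ] 0.37307605268060584 [-0.00204601 -0.00048184 -0.03899965]
```

```bash
python3 -m jog '[[0,-0.21,0.3,0,0,0,1],[0,-0.21,0.8,0,0,0,1],[0,-0.21,1.4,0,0,0,1],[0,-0.21,1.4,0,0,0,1],[0,-0.21,1.5,0,0,0,1],[0,-0.21,1.6,0,0,0,1],[0,-0.21,1.7,0,0,0,1],[0,-0.21,1.8,0,0,0,1],[0,-0.21,1.85,0,0,0,1],[0,-0.21,1.9,0,0,0,1],[0,-0.21,1.95,0,0,0,1],[0,-0.21,2.0,0,0,0,1],[0,-0.21,2.05,0,0,0,1]]'
python3 - <<'E'
from h import *
o=arm.get_obs();print(o['tcp_pos'],o['contact_force'],o['moment'],o['width'])
E
```

```text
clock: 17.8
tcp_pos: [0.4655, -0.073, 0.0693]
orientation: [-3.142, -0.0, 0.001]
contact_force: [-0.3, 0.1, -1.9]
width: 0.23
finger_force: 50.2
[ 0.46549341 -0.07304794  0.06930748] [-0.31343911  0.11660598 -1.88692498] [ 0.03825193  0.0228002  -0.00417478] 0.22987984060303657
```

```bash
python3 -m jog '[[0,0,0.05,0,0,0,1],[0,0,0.1,0,0,0,1],[0,0,0.15,0,0,0,1],[0,0,0.2,0,0,0,1],[0,0,0.25,0,0,0,1],[0,0,0.3,0,0,0,1],[0,0,0.3,0,0,0,1]]'
python3 -m jog '[[0,0,0.04,0,0,0,1],[0,0,0.08,0,0,0,1],[0,0,0.12,0,0,0,1],[0,0,0.12,0,0,0,1]]'
```

```text
clock: 18.5
tcp_pos: [0.4653, -0.073, 0.0571]
orientation: [-3.141, 0.0, 0.001]
contact_force: [0.6, 0.1, -2.4]
width: 0.232
finger_force: 50.2
clock: 18.9
tcp_pos: [0.4658, -0.0731, 0.0528]
orientation: [3.142, -0.001, 0.001]
contact_force: [0.6, 1.1, 3.5]
width: 0.232
finger_force: 50.8
```

```bash
python3 -m jog '[[0,0,0.04,0,0,0,1],[0,0,0.08,0,0,0,1],[0,0,0.08,0,0,0,1]]'
python3 -m jog '[[0,0,0.03,0,0,0,1],[0,0,0.06,0,0,0,1],[0,0,0.06,0,0,0,1]]'
```

```text
clock: 19.2
tcp_pos: [0.4655, -0.073, 0.0493]
orientation: [-3.142, -0.0, 0.001]
contact_force: [0.7, -0.4, 2.5]
width: 0.23
finger_force: 50.8
clock: 19.5
tcp_pos: [0.4654, -0.073, 0.0469]
orientation: [-3.142, 0.0, 0.001]
contact_force: [0.7, 0.4, 2.0]
width: 0.228
finger_force: 50.8
```

```bash
python3 -m jog '[[0,0,0.01,0,0,0,1],[0,0,0.02,0,0,0,1],[0,0,0.02,0,0,0,1]]'
python3 -m jog '[[0,0,0.01,0,0,0,1],[0,0,0.01,0,0,0,1]]'
python3 -m jog '[[0,0,0.01,0,0,0,1],[0,0,0.01,0,0,0,1]]'
```

```text
clock: 19.8
tcp_pos: [0.4655, -0.073, 0.0462]
orientation: [-3.142, 0.0, 0.001]
contact_force: [1.0, -0.2, 3.1]
width: 0.233
finger_force: 50.8
clock: 20.0
tcp_pos: [0.4657, -0.073, 0.0461]
orientation: [3.142, -0.001, 0.001]
contact_force: [1.6, -0.5, 4.9]
width: 0.229
finger_force: 51.0
clock: 20.2
tcp_pos: [0.466, -0.0731, 0.046]
orientation: [3.141, -0.001, 0.001]
contact_force: [1.1, -0.2, 8.9]
width: 0.231
finger_force: 51.3
```

The flange is on the rim, with force rising about 4 N per 0.4 mm. One more step and hold.

```bash
python3 -m jog '[[0,0,0.01,0,0,0,1],[0,0,0.01,0,0,0,1],[0,0,0.01,0,0,0,1]]'
python3 -m jog '[[0,0,0.005,0,0,0,1],[0,0,0.005,0,0,0,1],[0,0,0.005,0,0,0,1],[0,0,0.005,0,0,0,1],[0,0,0.005,0,0,0,1],[0,0,0.005,0,0,0,1]]'
```

```text
clock: 20.5
tcp_pos: [0.466, -0.0731, 0.0459]
orientation: [3.141, -0.001, 0.001]
contact_force: [-1.9, 0.5, 12.5]
width: 0.23
finger_force: 51.8
clock: 21.1
tcp_pos: [0.466, -0.073, 0.0459]
orientation: [3.141, -0.001, 0.001]
contact_force: [-2.7, 1.0, 14.9]
width: 0.234
finger_force: 52.0
```

```bash
python3 -m jog '[[0,0,-0.015,0,0,0,1],[0,0,-0.02,0,0,0,1],[0,0,-0.02,0,0,0,0.5],[0,0,-0.02,0,0,0,0],[0,0,-0.02,0,0,0,0],[0,0,-0.02,0,0,0,0],[0,0,-0.02,0,0,0,0],[0,0,-0.02,0,0,0,0],[0,0,-0.8,0,0,0,0],[0,0,-1.8,0,0,0,0],[0,0,-2.8,0,0,0,0],[0,0,-2.8,0,0,0,0],[0,0,-2.8,0,0,0,0],[0,0,-2.8,0,0,0,0]]'
python3 - <<'E'
from fit import *
pc=cam('wrist');im=arm.read_camera('wrist');g=im[...,2].astype(np.float32);cv2.imwrite('pics/w11.png',im)
print(arm.get_obs()['contact_force'])
s=arm.read_camera('side');cv2.imwrite('pics/s11.png',s)
c=proj('wrist',[.4637,-.0725,.085],pc);print(c)
for r0,r1 in((12,22),(22,34)):
    cc=c
    for _ in range(2): p,e=edgecircle(g,cc,r0,r1);cc=p[:2]
    print(r0,p.round(1),round(e,2),onz('wrist',p,.085,pc).round(4),onz('wrist',p,.061,pc).round(4))
a=cv2.cvtColor(s,cv2.COLOR_BGR2GRAY);
for P in([.4637,-.0725,.085],[.5586,.1446,.1212]):
    u,v=proj('side',P);print(u,v,[int(a[r,int(round(u))]) for r in range(int(v)-12,int(v)+40,2)])
E
```

```text
clock: 22.5
tcp_pos: [0.4647, -0.073, 0.1557]
orientation: [-3.141, 0.002, 0.001]
contact_force: [0.2, 0.5, -0.1]
width: 0.997
finger_force: 0.0
[0.27870147 1.29772511 0.02073619]
(np.float64(316.0125527986934), np.float64(206.7971416172008))
12 [316.5 208.4  15. ] 0.86 [ 0.4624 -0.0729  0.085 ] [ 0.4537 -0.0729  0.061 ]
22 [317.4 202.7  27.6] 2.33 [ 0.4671 -0.0736  0.085 ] [ 0.4588 -0.0737  0.061 ]
337.6982454672306 180.39931767374128 [152, 151, 150, 157, 150, 148, 191, 202, 172, 171, 170, 170, 185, 249, 145, 95, 95, 95, 94, 96, 96, 96, 95, 93, 169, 199]
249.17529420521993 193.56311858608288 [224, 223, 223, 227, 225, 230, 255, 255, 170, 179, 179, 178, 175, 178, 252, 250, 165, 160, 160, 160, 162, 165, 255, 217, 204, 239]
```

```bash
python3 -c "
from cell import arm
print(arm.finish_job())"
```

```text
the job is handed in; nothing more can be done
None
```

The job is handed in, but no verdict came back: the heavy slug (slug 2, whose side dropped) was pressed home in the nest at about 15–17 N and let go, and slug 1, the light one, was left standing in its cup.

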